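# Take the pile of small bakery things apart and put each in its home

### The arm

A 6-joint arm with a two-finger parallel gripper is mounted at the origin on a cart in front of the work surface, level with it; the furniture and walls round the work are solid. World frame = base frame: x ahead of the robot, y to its left, z up, the work surface at z = 0. Lengths are in m, angles in degrees, forces in N, time in s.
With the tool pointing down it reaches from about 0.325 to 0.775 m from the base axis. Payload 5.5 kg.
Tool frame: the origin (TCP) lies at the centre of the arm's flange, where the gripper is bolted on; the fingertips stand 182 mm ahead of it and the grasp point (between the pads) lies 163 mm ahead of it; z points along the fingers, y is the line along which they close (so a half turn about z gives the same grasp; the last joint's range is limited). The gripper opens to 88 mm and grips with 3 to 60 N. Pads are 20 mm wide; open, the fingers measure 115 mm over their backs; the gripper's body (75 mm by 178 mm) begins 61 mm behind the grasp point.
Start: joints at [-70.457, 5.22, 70.514, -0, 104.267, -3.249], TCP at [0.232, -0.553, 0.405] pointing down, gripper open.
Joint ranges: [-164.24, 164.24], [-49.07, 125.15], [9.68, 141.18], [-86.29, 266.29], [3.28, 154.24], [-151.56, 151.56]. Speed limits (degrees/s): [147.25, 147.25, 172.46, 180, 180, 180].

### API

Orientations are given as [roll, pitch, yaw] about the fixed x, y, z axes, in that order (R = Rz(yaw) Ry(pitch) Rx(roll)).
In Python, from station import r gives the robot as it stands. The module is installed in compiled form; this text tells all that it offers. Calls block until the motion is done:
- r.reach(position, orientation): joint-space move of the TCP to a pose.
- r.servo_line(position, rotation=None, speed=0.15): straight line of the TCP; rotation=None keeps the orientation; speed is the mean speed in m/s.
- r.move_joints(angles): joint-space move.
- r.let_go() and r.grab(squeeze=None): open the fingers fully, or close them until they stop; squeeze is the grip in N (None keeps the last).
- r.wait(seconds).
- r.inverse_kinematics(position, orientation): joint angles nearest the present ones, or None.
- r.sense(): the state.
- r.snapshot(name): name is "scene" or "side" or "wrist"; returns a dict with "frame" (384x512x3 uint8, red, green, blue), "fx", "fy", "cx", "cy" (pixels), "R" (3x3) and "t" (3): a world point X has camera coordinates R X + t. Camera axes: x right, y down, z forward; pixel columns grow to the right and rows downward; lengths in m; the calibration is good to about 2 mm. A picture is of the moment at which its call begins. There is no depth.
A pose or a line that the arm cannot do raises r.IKError and nothing moves.
- r.hand_in(): hands the job in; it is judged then, once.
The state is a dict: "clock": time; "joints": joint angles; "joint_vel": joint speeds; "joint_torque": joint torques, N m; "tcp_pos": TCP position; "orientation": TCP orientation; "contact_force": force on the tool from outside, world axes, zero at the start; "torque": the same for the moment, N m; "opening": finger opening in m; "gripper_force": force on a finger pad.
Only numpy, scipy, OpenCV 4.12 (cv2) and the standard library are available. Lean on these libraries where they do the work, as an engineer would, in place of code of your own. Each camera call takes 0.05 s, during which the arm holds its last target. There are 200 camera calls.

### The job

Take apart the pile of label roll, timer and piping nozzle, and set each thing upright on the floor of its own place: the nozzle in the small round wooden cup, the timer in the square wooden tray, the label roll in the round steel dish. The ring cutter was left in the timer's tray; it belongs in the oblong black dish. Leave the brown tape roll and the green dough scraper where they lie.

Things in the scene. Friction and masses are not known exactly. Their poses are not given: they have to be found in the camera images.
- label_roll: roll of labels, a white upright cylinder 69 mm across and 40 mm high with a card core (handle it as solid); lies on its flat end at the bottom of the pile. Origin at the centre of its underside, z up
- timer: white round kitchen timer, 62 mm across and 42 mm high, a drum with a ribbed upper half and a flat top (here the ring does not turn); stands on the label roll, 5 to 10 mm off its centre, at the start. Origin at the centre of its underside, z up
- nozzle: steel piping nozzle, a cone 27 mm across at the foot, 40 mm high, narrowing upward, wide end down; stands on the timer, the top of the pile, at the start. Origin at the centre of its underside, z up
- cutter: thin steel ring cutter, 52 mm across and 34 mm high, standing in the square wooden tray at the start; grip it round the outside (it cannot be gripped from within). Origin at the centre of its underside, z up
- label_dish: round dish of dark steel, fixed to the table: 104 mm across, inner floor about 90 mm across at 4 mm above the table, rim top 12 mm above the table. Home of the label roll. Origin at the centre of its underside
- timer_tray: square wooden tray, fixed: 98 x 98 mm outside, 86 x 86 mm inside, floor 6 mm and rim top 12 mm above the table. Home of the timer. Origin at the centre of its underside, x and y along its sides
- cutter_dish: oblong black plastic dish, fixed: 124 x 86 mm outside (x by y), 112 x 74 mm inside, floor 6 mm and rim top 13 mm above the table. Home of the cutter. Origin at the centre of its underside, x along its length
- nozzle_cup: small shallow round cup of light wood, fixed: 64 mm across, inner floor about 50 mm across at 4 mm above the table, rim top 12 mm above the table. Home of the nozzle. Origin at the centre of its underside
- tape_roll: brown roll of packing tape, 92 mm across, 48 mm high, loose bystander; not to be moved. Origin at the centre of its underside
- dough_scraper: green half-moon dough scraper, 95 x 110 mm, 8 mm thick, lying flat, loose bystander; not to be moved. Origin at the centre of its underside

How it is judged:
By the outcome, as a careful person would: the job done as asked, in the order asked, and still so for the second after the job is handed in, with the robot touching nothing.
It also fails if it takes over 102 s, if anything falls off the work surface, if the arm or the gripper's body presses on something with over 40 N, if the wrist force passes 120 N, or if a joint passes its speed limit or range.

## Working session

There is one attempt and no reset: what is moved stays moved. The work goes in short steps, each a Python script; the robot and the scene stay as the last script left them, time stands still between calls to the robot, and variables do not carry over. Pictures are saved under pics/ and viewed, at most 14 in all, crops included, and the job is handed in when it is done.

```bash
mkdir -p pics; ls; cat > h.py <<'E'
import numpy as np, cv2
from station import r
def snap(n,f=None):
    s=r.snapshot(n)
    if f: cv2.imwrite(f'pics/{f}.png',s['frame'][:,:,::-1])
    return s
def ray(s,u,v,z):
    R,t=np.array(s['R']),np.array(s['t'])
    c=-R.T@t; d=R.T@np.array([(u-s['cx'])/s['fx'],(v-s['cy'])/s['fy'],1])
    return c+d*(z-c[2])/d[2]
def proj(s,X):
    p=np.array(s['R'])@np.array(X)+np.array(s['t'])
    return np.array([s['fx']*p[0]/p[2]+s['cx'],s['fy']*p[1]/p[2]+s['cy']])
E
python3 - <<'E'
from h import *
for n in ('scene','side','wrist'):
    s=snap(n,n+'0'); R=np.array(s['R']); print(n,-R.T@s['t'],R[2])
    np.save('pics/'+n+'0.npy',s,allow_pickle=True)
print(r.sense())
E
```

```text
pics
scene [-0.08994368  0.7147207   0.78291142] [ 0.51313014 -0.61112207 -0.60268339]
side [0.36633524 0.77444509 0.64458433] [ 0.1656397  -0.80607456 -0.56816132]
wrist [ 0.30052176 -0.52470402  0.38479924] [-0.25171819 -0.10402116 -0.96219413]
{'clock': 0.15, 'joints': array([-7.04553134e+01,  5.25524768e+00,  7.05651670e+01, -1.02122890e-03,
        1.04266286e+02, -3.24821557e+00]), 'joint_vel': array([-0.00078708, -0.09588115, -0.26086671, -0.00164815, -0.00957108,
        0.00465139]), 'joint_torque': array([ 5.79015637e-05, -4.47043991e+01, -4.06908345e+01,  6.97569153e-02,
        2.73814599e-02, -8.61598528e-05]), 'tcp_pos': array([ 0.23246066, -0.55320228,  0.40375352]), 'orientation': array([-1.79913382e+02, -3.92410440e-03,  2.27926483e+01]), 'contact_force': array([-0.07220106,  0.45125272, -0.19657696]), 'torque': array([-0.04683781,  0.04710467,  0.04066673]), 'gripper_force': 0.0, 'opening': 0.08821275420035093}
```

View pics/scene0.png

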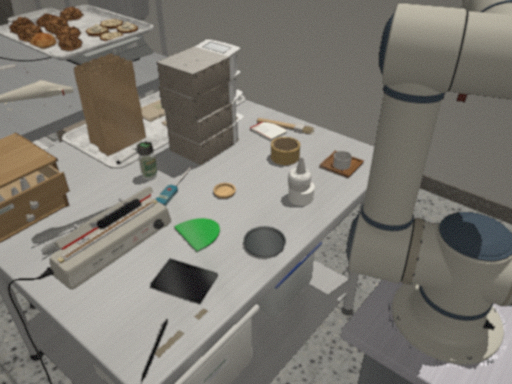

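View pics/side0.png

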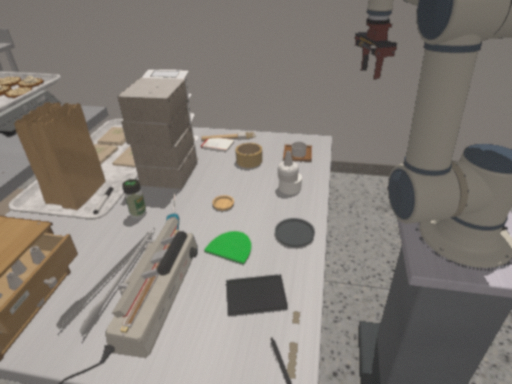

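Scene view shows the tape roll (285,150), the tray with the cutter (342,163), the pile (300,185), the cup (224,190), the scraper (200,233), the steel dish (264,242) and the black dish (184,280). The side view shows the same things.

```bash
python3 - <<'E'
from h import *
L=lambda n:np.load(f'pics/{n}0.npy',allow_pickle=True).item()
sc,sd=L('scene'),L('side')
for n,a,b,z in [('tray',(342,164),(298,153),.012),('cutter top',(342,156),(299,147),.04),('cup',(224,190),(223,203),.012),('ldish',(264,241),(295,232),.012),('cdish',(184,280),(256,294),.012),('tape top',(285,144),(249,149),.048),('scraper',(200,233),(230,247),.008),('nozzle tip',(301,160),(288,153),.122),('roll base',(301,197),(290,188),.01)]:
    print(n,ray(sc,*a,z).round(3),ray(sd,*b,z).round(3))
E
```

```text
tray [ 0.445 -0.338  0.012] [ 0.45  -0.337  0.012]
cutter top [ 0.448 -0.336  0.04 ] [ 0.447 -0.329  0.04 ]
cup [ 0.629 -0.023  0.012] [ 0.631 -0.021  0.012]
ldish [0.418 0.067 0.012] [0.418 0.067 0.012]
cdish [0.476 0.275 0.012] [0.479 0.275 0.012]
tape top [ 0.609 -0.275  0.048] [ 0.608 -0.276  0.048]
scraper [0.56  0.141 0.008] [0.569 0.143 0.008]
nozzle tip [ 0.46  -0.138  0.122] [ 0.463 -0.139  0.122]
roll base [ 0.449 -0.133  0.01 ] [ 0.453 -0.127  0.01 ]
```

Both views agree to within a few mm. Now close views with the wrist camera.

```bash
python3 - <<'E'
from h import *
for n,p in [('wA',(0.48,-0.235,.42)),('wB',(.55,.02,.42)),('wC',(.50,.27,.40))]:
    r.reach(p,[180,0,0]); r.wait(.3)
    s=snap('wrist',n); np.save(f'pics/{n}.npy',s,allow_pickle=True)
print(s['fx'],s['cx'],r.sense()['clock'])
ims=[cv2.imread(f'pics/{n}.png') for n in('wA','wB','wC')]
cv2.imwrite('pics/ABC.png',cv2.resize(np.vstack([np.hstack(ims[:2]),np.hstack([ims[2],ims[2]*0])]),(800,600),interpolation=cv2.INTER_AREA))
E
```

```text
328.28982398387893 251.38032772632835 4.725
```

View pics/ABC.png

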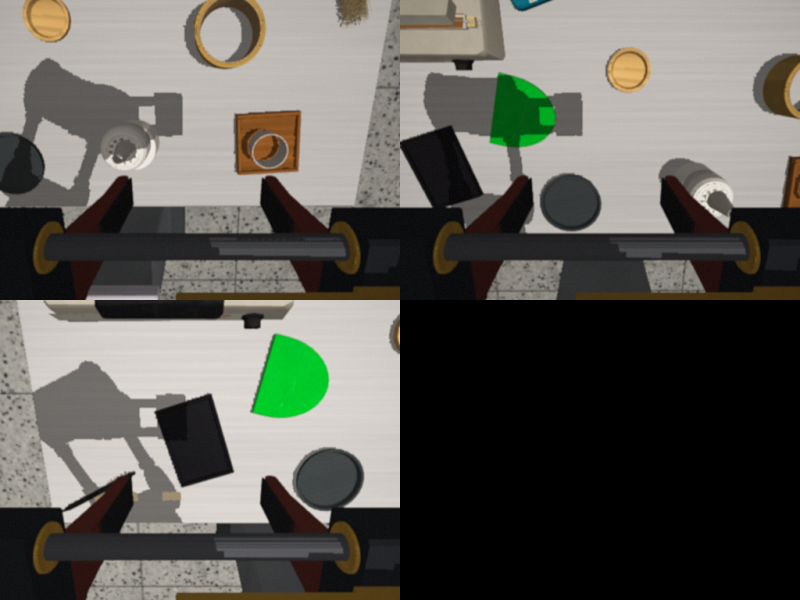

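wA shows the tray (wrist px ~342,181 full-size), the cutter ring near (343,192), the pile (165,187) and the cup (60,22). wB shows the cup (293,88), the label dish (218,258) and the scraper. wC shows the black dish (249,180), rotated about 17°. Next, segmentation by masks.

```bash
python3 - <<'E'
from h import *
L=lambda n:np.load(f'pics/{n}.npy',allow_pickle=True).item()
A,B,C=L('wA'),L('wB'),L('wC')
def blob(s,mask,seed):
    m=cv2.morphologyEx(mask.astype(np.uint8),cv2.MORPH_OPEN,np.ones((3,3)))
    m=cv2.morphologyEx(m,cv2.MORPH_CLOSE,np.ones((5,5)))
    cs,_=cv2.findContours(m,cv2.RETR_EXTERNAL,cv2.CHAIN_APPROX_NONE)
    cs=[c for c in cs if cv2.contourArea(c)>200]
    return min(cs,key=lambda c:abs(cv2.pointPolygonTest(c,seed,True)) if cv2.pointPolygonTest(c,seed,True)<0 else -1e3)
def world(s,c,z): return np.array([ray(s,u,v,z)[:2] for u,v in c[:,0]],np.float32)*1000
def hsv(s): return [x.astype(int) for x in cv2.split(cv2.cvtColor(s['frame'],cv2.COLOR_RGB2HSV))]
for n,s,seed,z,kind in [('tray',A,(330,165),.012,'w'),('cup',A,(60,22),.012,'w'),('cup',B,(293,88),.012,'w'),('tape',A,(260,30),.048,'w'),('scraper',C,(360,100),.008,'g'),('scraper',B,(670-512,150),.008,'g'),('cdish',C,(249,180),.013,'k'),('ldish',B,(218,258),.012,'k'),('ldish',C,(420,228),.012,'k')]:
    H,S,V=hsv(s)
    m={'w':(S>90)&(H<30),'g':(S>120)&(H>40)&(H<80),'k':(V<(55 if n=='cdish' else 95))}[kind]
    c=blob(s,m,seed); w=world(s,c,z); (x,y),(a,b),t=cv2.minAreaRect(w); e=cv2.fitEllipse(w)
    print(n,'rect',np.round((x,y,a,b,t),1),'ell',np.round(np.hstack(e),1), 'px',cv2.boundingRect(c))
def crop(s,u,v,k,n): cv2.imwrite(n,0) 
cr=[cv2.resize(s['frame'][v-45:v+45,u-60:u+60,::-1],(400,300),interpolation=cv2.INTER_CUBIC) for s,u,v in [(A,345,185),(A,165,187),(L('scene0'),300,180),(L('side0'),290,175)]]
cv2.imwrite('pics/crops.png',np.vstack([np.hstack(cr[:2]),np.hstack(cr[2:])]))
E
```

```text
tray rect [ 352.6 -405.7  364.5  126.8   29.5] ell [ 383.3 -407.2  109.   344.9  127.6] px (302, 142, 160, 209)
cup rect [629.8 -29.9  63.7  50.9  90. ] ell [631.8 -29.9  54.3  65.4 176.1] px (29, 0, 61, 53)
cup rect [ 6.35e+02 -2.88e+01  6.06e+01  6.13e+01  6.00e-01] ell [634.9 -28.5  60.9  61.7 174.4] px (266, 61, 55, 57)
tape rect [ 606.  -277.7   89.9   79.4   90. ] ell [ 608.8 -277.4   83.1   91.7    6.7] px (248, 0, 92, 88)
scraper rect [568.5 130.4  94.6 108.4  76.6] ell [570.6 136.9 100.5 114.7  75.6] px (323, 44, 98, 107)
scraper rect [568.2 129.1  94.6 108.6  76.5] ell [570.5 135.9 100.2 114.3  75.7] px (115, 94, 84, 94)
cdish rect [483.  270.9 122.1  83.5  17.3] ell [483.2 270.7  95.  145.6 107.3] px (200, 121, 98, 117)
ldish rect [425.8  12.3 753.1 406.7  89.9] ell [392.3  36.2 408.  720.  173.5] px (0, 95, 512, 289)
ldish rect [333.5 262.9 714.5 279.8  89.9] ell [304.2 227.9 262.5 757.7   3.1] px (0, 190, 512, 194)
```

View pics/crops.png

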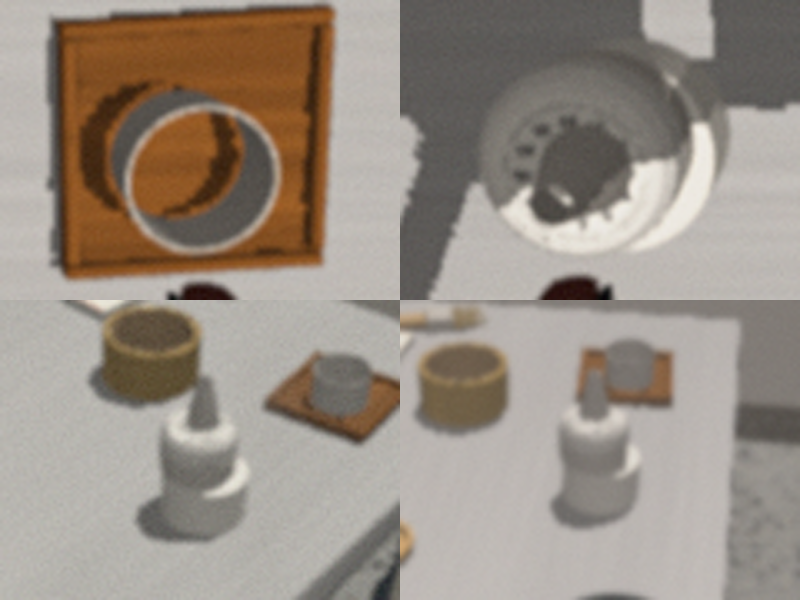

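The crops show the cutter's top ring at wrist px (346,193), the tray corners, the nozzle tip at ≈(149.5,203) and its foot at ≈(160,191). The timer sits offset from the roll.

```bash
python3 - <<'E'
from h import *
L=lambda n:np.load(f'pics/{n}.npy',allow_pickle=True).item()
A,B,C=L('wA'),L('wB'),L('wC')
P=lambda s,u,v,z:(ray(s,u,v,z)[:2]*1000).round(1)
k=.3
print('cutter',P(A,285+203*k,140+178*k,.040), 'r', P(A,285+278*k,140+178*k,.040),P(A,285+128*k,140+178*k,.04))
cs=[P(A,285+x*k,140+y*k,.012) for x,y in[(58,20),(330,8),(322,265),(65,275)]]; print('tray',*cs,np.mean(cs,0),[np.linalg.norm(cs[i]-cs[i-1]) for i in range(4)])
print('nozz tip',P(A,149.5,203,.122),'foot',P(A,160.5,191.5,.082))
print('timer top',P(A,105+186*k,142+155*k,.08),'ext x',P(A,105+82*k,142+155*k,.075),P(A,105+288*k,142+155*k,.075),P(A,105+186*k,142+55*k,.075),P(A,105+186*k,142+255*k,.075))
print('roll right edge top',P(A,105+328*k,142+130*k,.04))
for s,n in((B,'B'),(C,'C')):
    V=s['frame'].max(2); m=(V<110).astype(np.uint8)
    x0,x1,y1=((170,270,298) if n=='B' else (365,470,275)); m[:, :x0]=0; m[:,x1:]=0; m[:210 if n=='B' else 185]=0; m[y1:]=0
    m=cv2.morphologyEx(m,cv2.MORPH_OPEN,np.ones((5,5)))
    c=max(cv2.findContours(m,cv2.RETR_EXTERNAL,cv2.CHAIN_APPROX_NONE)[0],key=cv2.contourArea)
    w=np.array([ray(s,u,v,.012)[:2]*1000 for u,v in c[:,0]],np.float32); print('ldish',np.round(np.hstack(cv2.fitEllipse(w)),1))
E
```

```text
cutter [ 450.7 -344.1] r [ 450.7 -369.8] [ 450.7 -318.4]
tray [ 501.1 -296.4] [ 505.3 -392.6] [ 408.4 -400.2] [ 404.5 -303.1] [ 454.825 -348.075] [np.float64(96.83207113348348), np.float64(96.29164034328218), np.float64(97.19758227445787), np.float64(97.17828975650886)]
nozz tip [ 465.3 -145.2] foot [ 464.8 -144.3]
timer top [ 467.4 -144.3] ext x [ 466.1 -110.8] [ 466.  -174.3] [ 497.2 -145.2] [ 433.3 -140.4]
roll right edge top [ 465.4 -181.7]
ldish [422.7  62.8 100.5 105.4 105.5]
ldish [417.5  58.8  95.5 131.9 139.9]
```

Sizes fit, but the wrist and fixed views differ by about 6 mm in y. I'll cross-check with a turned wrist view.

```bash
python3 - <<'E'
from h import *
r.reach((.46,-.30,.42),[180,0,90]); r.wait(.4)
s=snap('wrist','wD'); np.save('pics/wD.npy',s,allow_pickle=True)
a=snap('scene'); st=r.sense(); print(st['tcp_pos'],st['orientation'],st['joints'].round(),st['clock'])
for n,X in [('tray',(.4548,-.3481,.012)),('cutter',(.4507,-.3441,.04)),('tip',(.4653,-.1452,.122)),('timer',(.4667,-.1435,.082))]: print(n,proj(s,X).round(1),proj(a,X).round(1))
g=a['frame'][:,:,::-1]; u,v=proj(a,(.46,-.30,.24)).astype(int); print('tips',u,v)
cv2.imwrite('pics/D.png',np.hstack([cv2.resize(s['frame'][:,:,::-1],(400,300),interpolation=cv2.INTER_AREA),cv2.resize(g[v-45:v+45,u-60:u+60],(400,300),interpolation=cv2.INTER_CUBIC)]))
E
```

```text
[ 0.46004013 -0.29993309  0.4199937 ] [-1.79998915e+02  5.35365466e-04  9.00067140e+01] [-37.  -2.  77.  -0. 106. -37.] 7.4833
tray [247.7 202.4] [341.  161.4]
cutter [243.8 206.3] [342.5 154.5]
tip [259.3 -11.4] [301. 158.]
timer [259.9   1.4] [299.4 170.9]
tips 339 95
```

View pics/D.png

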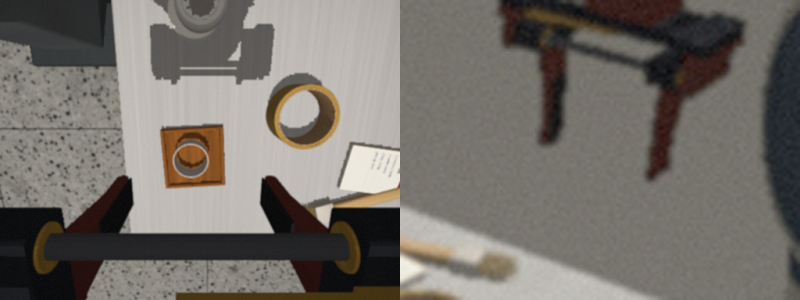

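The fixed scene camera shows the fingertips ~2.7 px below where the arm says they are, which is the same bias as for the tray. So the wrist views are right: the turned view agrees with the first to within 3 mm (tray at 248,200). Start with the nozzle.

```bash
cat >> h.py <<'E'
def st(msg):
    s=r.sense(); print(msg,'t%.1f'%s['clock'],'open %.1f'%(s['opening']*1e3),'pad %.1f'%s['gripper_force'],'F',s['contact_force'].round(1),'tcp',s['tcp_pos'].round(3))
def pick(x,y,tip,yaw,sq,up=.38):
    r.reach((x,y,tip+.182+.06),[180,0,yaw]); r.servo_line((x,y,tip+.182),speed=.08); st('at')
    r.grab(sq); r.wait(.3); st('grab'); r.servo_line((x,y,up),speed=.15); st('up')
def place(x,y,tip,yaw,up=.38):
    r.reach((x,y,tip+.182+.08),[180,0,yaw]); r.servo_line((x,y,tip+.182),speed=.06); r.wait(.2); st('down')
    r.let_go(); r.wait(.3); st('open'); r.servo_line((x,y,up),speed=.2)
E
python3 - <<'E'
from h import *
pick(.465,-.1445,.094,0,15)
r.wait(.2); s=snap('wrist','n1'); a=snap('side')
u,v=proj(a,(.465,-.1445,.2)).astype(int)
cv2.imwrite('pics/n.png',np.hstack([cv2.resize(s['frame'][:,:,::-1],(400,300),interpolation=cv2.INTER_AREA),cv2.resize(a['frame'][v-45:v+45,u-60:u+60,::-1],(400,300),interpolation=cv2.INTER_CUBIC)]))
np.save('pics/n1.npy',s,allow_pickle=True)
E
```

```text
at t10.0 open 87.9 pad 0.0 F [-0.2 -0.4  2.1] tcp [ 0.465 -0.145  0.277]
grab t11.3 open 21.0 pad 14.7 F [ 0.5  0.5 -0.6] tcp [ 0.465 -0.144  0.276]
up t12.2 open 20.9 pad 14.7 F [ 0.5  0.5 -0.3] tcp [ 0.465 -0.144  0.379]
```

View pics/n.png

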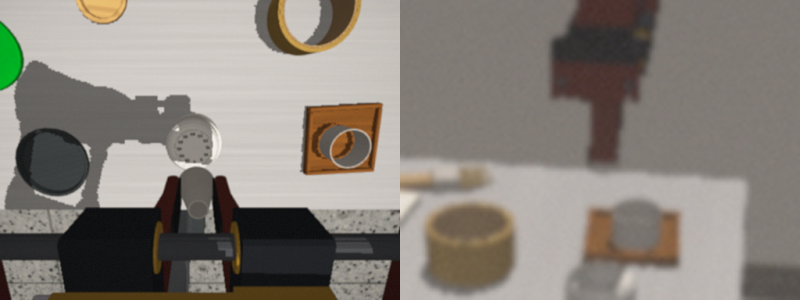

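The nozzle is held upright (foot 198,183, tip 198,210), and the timer on the roll is undisturbed. Place it, then move the cutter.

```bash
python3 - <<'E'
from h import *
place(.634,-.0285,.017,0)
a=snap('wrist')['frame']
pick(.4505,-.343,.016,0,12); r.wait(.1); b=snap('wrist')['frame']
im=np.hstack([cv2.resize(x[:,:,::-1],(400,300),interpolation=cv2.INTER_AREA) for x in(a,b)]); cv2.imwrite('pics/nc.png',im)
E
```

```text
down t15.1 open 21.3 pad 14.7 F [-0.6  0.   0.1] tcp [ 0.634 -0.029  0.199]
open t16.5 open 87.9 pad 0.0 F [ 0.8 -0.4  0.3] tcp [ 0.634 -0.028  0.199]
at t19.9 open 88.0 pad 0.0 F [ 0.2  0.1 -0.7] tcp [ 0.451 -0.343  0.199]
grab t20.9 open 51.6 pad 12.0 F [-0.4  0.4  1.1] tcp [ 0.451 -0.343  0.198]
up t22.2 open 51.3 pad 12.0 F [-0.3 -0.7 -1.3] tcp [ 0.45  -0.343  0.379]
```

View pics/nc.png

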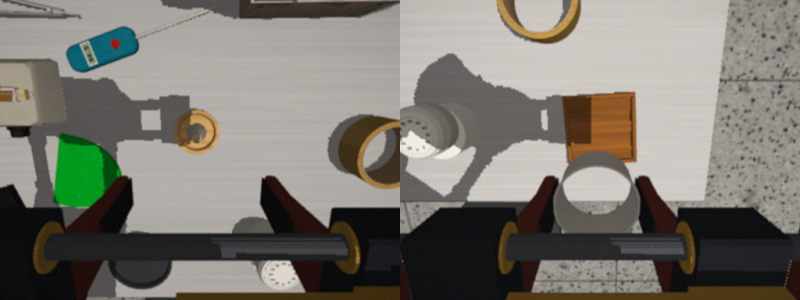

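The nozzle stands in the cup centre (196,131). The cutter is held level and the tray is empty. Place the cutter, then look at the pile.

```bash
python3 - <<'E'
from h import *
place(.483,.271,.017,0)
a=snap('wrist')['frame']
r.reach((.49,-.144,.36),[180,0,0]); r.wait(.3); s=snap('wrist'); np.save('pics/t.npy',s,allow_pickle=True)
st('')
im=np.hstack([cv2.resize(a[:,:,::-1],(400,300),interpolation=cv2.INTER_AREA),cv2.resize(s['frame'][120:270,150:350,::-1],(400,300),interpolation=cv2.INTER_CUBIC)]); cv2.imwrite('pics/ct.png',im)
E
```

```text
down t26.3 open 51.6 pad 12.0 F [-0.4  0.   0.5] tcp [0.483 0.271 0.199]
open t27.3 open 87.3 pad 0.0 F [ 0.8 -0.4  0.1] tcp [0.483 0.271 0.199]
 t30.3 open 88.0 pad 0.0 F [-0.   0.8 -0.5] tcp [ 0.49  -0.144  0.36 ]
```

View pics/ct.png

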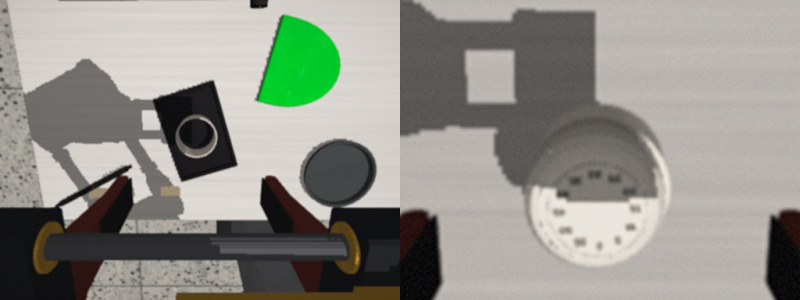

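The cutter stands in the black dish (197,137). The timer's top circle is centred at about (195,200) in the crop, i.e. px (248,220).

```bash
python3 - <<'E'
from h import *
s=np.load('pics/t.npy',allow_pickle=True).item()
for z in(.07,.082): print(z,[(ray(s,150+u/2,120+v/2,z)[:2]*1e3).round(1) for u,v in[(195.5,200),(129,200),(262,200),(195,267),(195,133)]])
c=ray(s,247.8,220,.078); x,y=.466,c[1]
print(c)
if abs(c[0]-.466)<.008 and abs(c[1]+.144)<.006:
    x=(c[0]+.466)/2
    pick(x,y,.051,0,20); r.wait(.1); s=snap('wrist','t2'); np.save('pics/t2.npy',s,allow_pickle=True)
E
```

```text
0.07 [array([ 462.5, -140.7]), array([ 462.5, -111.5]), array([ 462.6, -169.9]), array([ 430.2, -140.4]), array([ 493. , -140.5])]
0.082 [array([ 467. , -140.8]), array([ 467. , -112.9]), array([ 467.1, -168.8]), array([ 436.2, -140.6]), array([ 496.1, -140.7])]
[ 0.46553924 -0.14081875  0.078     ]
at t31.6 open 87.4 pad 0.0 F [-0.4  0.8  0.6] tcp [ 0.466 -0.141  0.233]
grab t32.5 open 59.4 pad 20.0 F [-0.8  2.7  2.9] tcp [ 0.466 -0.141  0.233]
up t33.6 open 60.3 pad 20.0 F [ 0.1 -0.8 -1.6] tcp [ 0.466 -0.141  0.379]
```

View pics/t2.png

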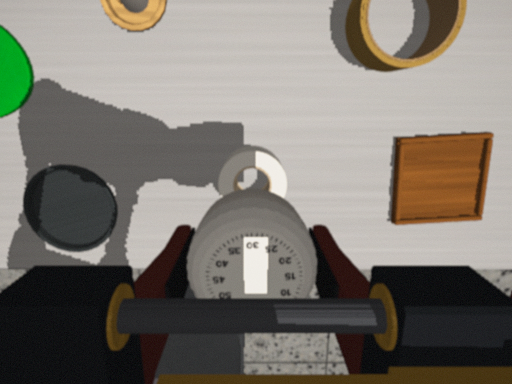

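The timer is held and the roll stays at (253,185). The tray is empty at (441,178).

```bash
python3 - <<'E'
from h import *
place(.4548,-.3465,.018,0)
a=snap('wrist')['frame']
r.reach((.49,-.141,.34),[180,0,0]); r.wait(.3); s=snap('wrist'); np.save('pics/l.npy',s,allow_pickle=True)
st('')
im=np.hstack([cv2.resize(a[:,:,::-1],(400,300),interpolation=cv2.INTER_AREA),cv2.resize(s['frame'][120:270,150:350,::-1],(400,300),interpolation=cv2.INTER_CUBIC)]); cv2.imwrite('pics/tl.png',im)
E
```

```text
down t36.4 open 59.9 pad 20.0 F [ 0.5 -0.5 -1.6] tcp [ 0.455 -0.347  0.2  ]
open t37.3 open 87.8 pad 0.0 F [ 0.6  0.4 -1. ] tcp [ 0.455 -0.347  0.2  ]
 t39.6 open 87.7 pad 0.0 F [ 0.3 -0.3  0.5] tcp [ 0.49  -0.142  0.34 ]
```

View pics/tl.png

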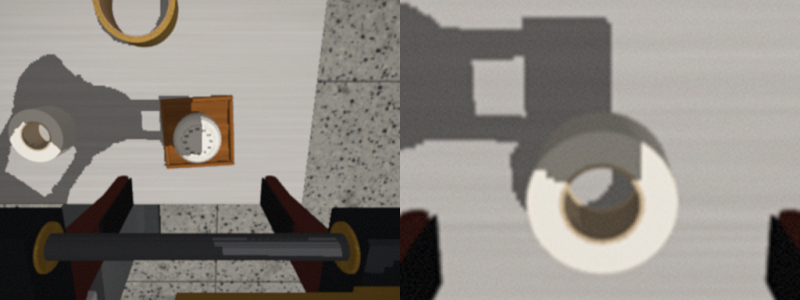

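The timer stands in the tray (197,137). The roll's top circle is centred at about px (251,220).

```bash
python3 - <<'E'
from h import *
s=np.load('pics/l.npy',allow_pickle=True).item()
print([(ray(s,150+u/2,120+v/2,.04)[:2]*1e3).round(1) for u,v in[(202.5,200),(126,200),(279,200),(202,275)]])
c=ray(s,251.2,220,.04)
if abs(c[0]-.462)<.012 and abs(c[1]+.144)<.010:
    pick(c[0],c[1],.014,0,25); r.wait(.1)
    a=snap('wrist')['frame']; place(.4225,.0625,.020,0); b=snap('wrist')['frame']
    r.reach((.42,.0,.42),[180,0,0]); c=snap('scene')['frame']
    cv2.imwrite('pics/r.png',np.hstack([cv2.resize(x[:,:,::-1],(400,300),interpolation=cv2.INTER_AREA) for x in(b,c)]))
    st('')
E
```

```text
[array([ 458.5, -142.3]), array([ 458.6, -107.5]), array([ 458.5, -177.2]), array([ 420.9, -142. ])]
at t40.9 open 88.0 pad 0.0 F [ 0.8 -0.7 -0.3] tcp [ 0.459 -0.142  0.196]
grab t41.7 open 68.1 pad 25.0 F [-1.2  2.3  4.9] tcp [ 0.459 -0.142  0.196]
up t43.1 open 68.0 pad 25.0 F [ 0.1 -0.5 -0.9] tcp [ 0.459 -0.142  0.379]
down t45.8 open 67.9 pad 25.0 F [-0.5  0.5 -0.8] tcp [0.423 0.063 0.202]
open t46.6 open 87.9 pad 0.0 F [ 0.  -0.  -0.3] tcp [0.422 0.062 0.202]
 t48.2 open 87.7 pad 0.0 F [-0.2 -0.2 -0.3] tcp [ 0.42  -0.     0.419]
```

View pics/r.png

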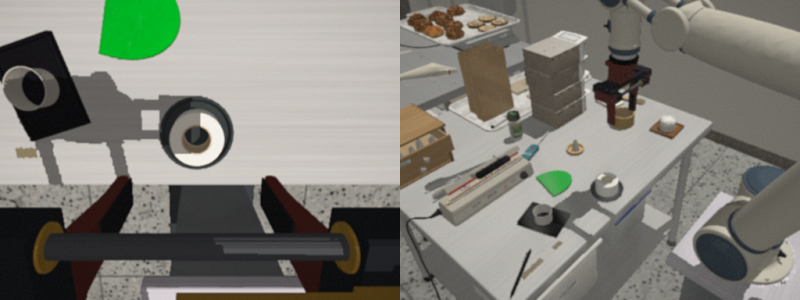

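The roll looks to be in the dish (196,138) and all the others are in place. One closer check that it sits flat and centred.

```bash
python3 - <<'E'
from h import *
r.reach((.45,.03,.40),[180,0,0]); r.wait(.3); s=snap('wrist'); a=snap('side')
np.save('pics/f.npy',s,allow_pickle=True)
u,v=proj(s,(.4225,.0625,.02)).astype(int); print(u,v)
u2,v2=proj(a,(.4225,.0625,.02)).astype(int)
cv2.imwrite('pics/f.png',np.hstack([cv2.resize(s['frame'][v-60:v+60,u-80:u+80,::-1],(400,300),interpolation=cv2.INTER_CUBIC),cv2.resize(a['frame'][v2-45:v2+45,u2-60:u2+60,::-1],(400,300),interpolation=cv2.INTER_CUBIC)]))
E
```

```text
222 192
```

View pics/f.png

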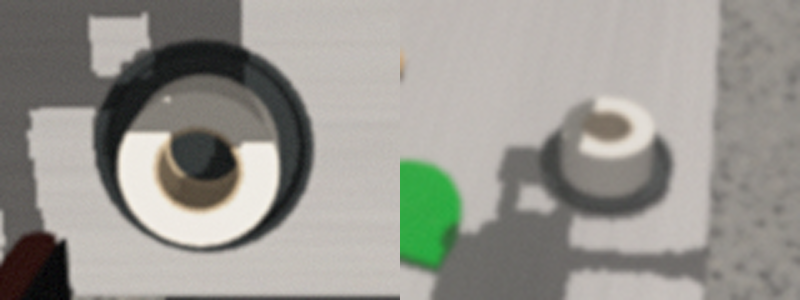

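The roll sits level within the dish: its top circle is centred at (199,165) in the crop, the rim at (203,145).

```bash
python3 - <<'E'
from h import *
s=np.load('pics/f.npy',allow_pickle=True).item()
a,b=ray(s,221.6,198,.044)[:2],ray(s,223.2,190,.012)[:2]; d=np.linalg.norm(a-b); print(a,b,d)
if d<.0095: r.wait(.3); print(r.hand_in()); st('')
E
```

```text
[0.42262434 0.06127755] [0.42281117 0.06218468] 0.000926166469928993
the job is handed in; nothing more can be done
None
the job is handed in; nothing more can be done
```

The job is handed in: the nozzle is in the cup, the timer in the tray, the label roll in the steel dish and the cutter in the black dish, and the arm did not touch the tape roll or scraper (about 50 s on the clock).

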